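# Slide the windowed panel out over the ledge's end

### The job

Two thin aluminium plates lie in the lanes of the raised grey ledge: push the one with the rectangular window along its lane, with a fingertip, until its leading edge sticks out about 30 mm (give or take 10 mm) past the ledge's open end, so that the next person can take it by the edge. Leave it lying flat there and take the hand away; do not pinch, lift or tip it, and leave the plain plate and everything else where it is.

Things in the scene. Friction and masses are not known exactly. Their poses are not given: they have to be found in the camera images.
- ledge: Grey ledge fixed on the table, 186 (x) x 390 (y) mm. Origin: centre of its footprint at table height. Two lanes run along its y, 84 mm wide, centred at x = -45 and +45 mm, floor 60 mm above the table, from the open end (y = -195 mm, no lip) to a low bar (y = +125 to +131 mm). Ribs at x = -90, 0, +90 mm (6 mm wide) and the bar stand 8 mm above the floor. Behind the bar: a deck with small parts.
- ledge_end (a point): Middle of the top edge of the ledge's open end, at lane-floor height (60 mm above the table); axes as the ledge. The slab is 12 mm thick; beyond it is a free drop to the table.
- panel: Windowed panel: bare aluminium plate 80 (x) x 140 (y) x 5 mm, 0.1 to 0.17 kg, with a through window 44 x 68 mm in its middle, flat in either lane, about 2 mm free at each side so the ribs guide it. Origin: centre of its underside; y along the lane as the ledge's. Behind its trailing edge (y = +70 mm) at least 75 mm of lane floor is free. Slides with dry friction.
- panel_lead (a point): Middle of the windowed panel's leading edge (its y = -70 mm, the edge nearest the open end), at half thickness
- blank: Plain blank: aluminium plate of the same 80 x 140 x 5 mm without any window, lying in the other lane; origin at the centre of its underside, axes as the panel
- spool: reel of solder wire with black flanges, 48 dia x 28 tall, standing on the ledge's deck behind the end bar; origin at the centre of its underside; a bystander
- bush: turned brass bush, 28 dia x 22 tall, on the same deck as the spool; origin at the centre of its underside; a bystander
- pin: small upright brass pin, 16 dia x 30 tall, on the table a little beyond the ledge's open end (it is lower than the ledge); origin at the centre of its underside; a bystander
- jar: small white jar, 44 dia x 62 tall, on the table; origin at the centre of its underside; a bystander
- driver: screwdriver lying on the table; origin at its underside; a bystander
- phone: flat black phone, 75 x 155 x 9, lying on the table; origin at the centre of its underside; a bystander
Mind the look-alikes: they are no part of the job. Leave any pink, turquoise or yellow look-alike of the panel alone.

How it is judged:
By the outcome, as a careful person would: the job done as asked, in the order asked, and still so for the second after the job is handed in, with the robot touching nothing.
It also fails if it takes over 40 s, if anything falls off the work surface, if the arm or the gripper's body presses on something with over 40 N, if the wrist force passes 120 N, or if a joint passes its speed limit or range.

### The arm

A 7-joint arm with a two-finger parallel gripper is mounted at the origin on the work surface. World frame = base frame: x ahead of the robot, y to its left, z up, the work surface at z = 0. Lengths are in m, angles in rad, forces in N, time in s.
With the tool pointing down it reaches from about 0.425 to 0.925 m from the base axis. Payload 6.8 kg.
Tool frame: the origin (TCP) lies midway between the tips of the shut fingers; the grasp point (between the pads) lies 19 mm behind it (r.tcp_to_grasp is the distance from the TCP to the grasp point, in m); z points along the fingers, y is the line along which they close (so a half turn about z gives the same grasp; the last joint's range is limited). The gripper opens to 88 mm and grips with 3 to 60 N. Pads are 20 mm wide; open, the fingers measure 115 mm over their backs; the gripper's body (75 mm by 178 mm) begins 61 mm behind the grasp point.
Start: joints at [-1.296, 0.477, 0.022, 1.555, -0.011, 1.109, -0.083], TCP at [0.252, 0.626, 0.223] pointing down, gripper open.
Joint ranges: [-2.96, 2.96], [-0.34, 2.1], [-1.41, 1.46], [0.24, 2.44], [-1.37, 4.51], [0.17, 1.92], [-2.96, 2.96]. Speed limits (rad/s): [2.39, 2.39, 3.14, 3.14, 3.14, 3.14, 3.14].

### API

Orientations are given as a unit quaternion [x, y, z, w].
In Python, from workcell import r gives the robot as it stands.
- The arm moves only by the tool play_rows, never from a script. Its argument "motion" is one flat list of numbers, 4 for each row, row after row: the shift along the tool's x, y, z in mm, then the turn about the tool's z in rad. A call has 1 to 12 rows; each row is the pose to reach, as a shift and turn from the pose commanded when the call began, along the tool's axes at that moment; what a row does not reach only later rows make up. A row lasts 1/8 s, in which the tool goes at most 62.5 mm and 10.7 degrees, less where a joint would pass 70% of its speed; a pose out of reach is approached as far as the arm can. A call with a gripper value outside its range is refused whole. "gripper" is the finger opening in mm, from 0 to 87.8, set as the call begins (left out, the last holds). The fingers move at their own pace and stop on an object; "grip_force" is the grip in N (left out, the last holds). Time passes only in rows, so rows that repeat a pose let the fingers close. It gives the time, the measured TCP pose, the force and the opening at its end, in the units of the state.
- r.get_obs(): the state, without advancing time (a new reading comes with each control period).
- r.camera(name): name is "side" or "top"; returns a dict with "color" (420x560x3 uint8, red, green, blue), "depth" (420x560 float32, m along the optical axis (not along the pixel's ray), 0 where there is no reading), "mtx" (3x3 intrinsics, pixels), "cam_to_world" (4x4, takes a point from camera to world coordinates). Camera axes: x right, y down, z forward; pixel columns grow to the right and rows downward; lengths in m; the calibration is good to about 2 mm. A picture is of the moment at which its call begins.
- r.close_job(): hands the job in, once; it reports no verdict.
Trained networks look in a picture, given as the dict that the camera call returned (one of the last four; its "shot" number tells which), for a name from the list of things; names that differ only in an ending like _2 or _b are one class to them, and where a whole thing is asked for, a point or a joint stands for the part that bears it (a point fixed in the world has none). Each returns a list of dicts, best first, with "conf" (0 to 1); they miss things now and then, are a little off and sometimes report something else, mostly with a low value. They report only what shows in the picture. A call takes as long as a camera call. They do not tell look-alikes from the thing itself.
- r.search_frame(picture, target): "rect" ([left, top, right, bottom] in pixels, round what is visible of it).
The state is a dict: "clock": time; "joint_positions": joint angles; "dq": joint speeds; "tau": joint torques, N m; "tool_pos": TCP position; "tcp_rot": TCP orientation; "force": force on the tool from outside, world axes, zero at the start; "moment": the same for the moment, N m; "finger_gap": finger opening in m.
Only numpy, scipy, OpenCV 4.12 (cv2) and the standard library are available. Lean on these libraries where they do the work, as an engineer would, in place of code of your own. Each camera call takes 0.05 s, during which the arm holds its last target. There are 200 camera calls.

## Working session

There is one attempt and no reset: what is moved stays moved. The work goes in short steps, Python scripts to look and compute and a tool call to move; the robot and the scene stay as the last step left them, time stands still between calls to the robot, and variables do not carry over. Pictures are saved under pics/ and viewed, on a budget of 10 in all, crops included, one or two more only if the job needs it, and the job is handed in when it is done.

Besides the shell and the picture viewer there is one more tool, called after ">>>" as name(argument=value, ...), one argument or row to a line, values as JSON. play_rows: Moves the arm, as the interface text tells. Its arguments: {"type":"object","properties":{"motion":{"type":"array"},"gripper":{"type":"number"},"grip_force":{"type":"number"}},"required":["motion"]}

```bash
mkdir -p pics; cat > h.py <<'E'
import numpy as np, cv2
from workcell import r
def w(p,u,v,d=None):
    K=p["mtx"]; d=p["depth"][int(v),int(u)] if d is None else d
    c=np.array([(u-K[0,2])*d/K[0,0],(v-K[1,2])*d/K[1,1],d,1]); return (p["cam_to_world"]@c)[:3]
def cloud(p):
    K=p["mtx"]; d=p["depth"]; v,u=np.mgrid[:d.shape[0],:d.shape[1]]
    c=np.stack([(u-K[0,2])*d/K[0,0],(v-K[1,2])*d/K[1,1],d,np.ones_like(d)],-1); return (c@p["cam_to_world"].T)[...,:3]
def save(p,n): cv2.imwrite(f"pics/{n}.png",p["color"][...,::-1])
E
python3 - <<'E'
from h import *
o=r.get_obs(); print(o["clock"],o["tool_pos"],o["tcp_rot"],o["finger_gap"])
for n in("top","side"):
    p=r.camera(n); save(p,n+"0"); np.savez(f"{n}0.npz",**{k:p[k] for k in("color","depth","mtx","cam_to_world")})
    for t in("ledge","panel","blank","spool","bush","pin","jar","driver","phone"):
        for q in r.search_frame(p,t)[:2]:
            b=q["rect"]; u,v=(b[0]+b[2])/2,(b[1]+b[3])/2
            print(n,t,round(q["conf"],2),np.round(b),w(p,u,v).round(3))
E
```

```text
0.0 [0.25193439 0.62559839 0.22171966] [ 1.90232739e-01  9.81738635e-01 -8.64815656e-04 -1.03045146e-04] 0.08791278409412878
top ledge 0.71 [217. 153. 350. 233.] [ 0.559 -0.04   0.064]
top panel 0.97 [268. 191. 314. 225.] [ 0.511 -0.066  0.058]
top panel 0.79 [192. 235. 240. 269.] [0.367 0.175 0.   ]
top blank 0.8 [280. 169. 325. 194.] [ 0.598 -0.1    0.066]
top spool 0.62 [219. 181. 236. 196.] [0.563 0.137 0.086]
top bush 0.4 [233. 162. 241. 168.] [0.644 0.111 0.077]
top driver 0.79 [392. 187. 442. 206.] [ 0.57  -0.487  0.018]
top phone 0.84 [120. 150. 176. 177.] [ 0.273 -0.002  1.519]
side ledge 0.92 [252. 169. 338. 299.] [ 0.556 -0.073  0.065]
side panel 0.88 [258. 212. 297. 259.] [ 0.512 -0.072  0.062]
side panel 0.84 [188. 218. 244. 265.] [ 0.357 -0.027 -0.002]
side blank 0.71 [300. 215. 332. 265.] [ 0.603 -0.096  0.065]
side spool 0.56 [278. 165. 299. 183.] [0.562 0.115 0.087]
side bush 0.39 [315. 172. 325. 184.] [0.647 0.105 0.077]
side jar 0.55 [234. 120. 247. 144.] [0.446 0.364 0.043]
side driver 0.7 [329. 356. 343. 419.] [ 0.594 -0.427  0.001]
side phone 0.68 [296. 114. 316. 138.] [0.663 0.417 0.012]
side phone 0.49 [314. 171. 326. 187.] [0.648 0.106 0.07 ]
```

```bash
python3 - <<'E'
import cv2
for n,(a,b,c,d) in {"top":(170,130,400,300),"side":(170,100,400,330)}.items():
    i=cv2.imread(f"pics/{n}0.png")[b:d,a:c]; f=min(800/(c-a),600/(d-b)); cv2.imwrite(f"pics/{n}0c.png",cv2.resize(i,None,fx=f,fy=f,interpolation=cv2.INTER_CUBIC)); print(f)
E
```

```text
3.4782608695652173
2.608695652173913
```

View pics/top0c.png

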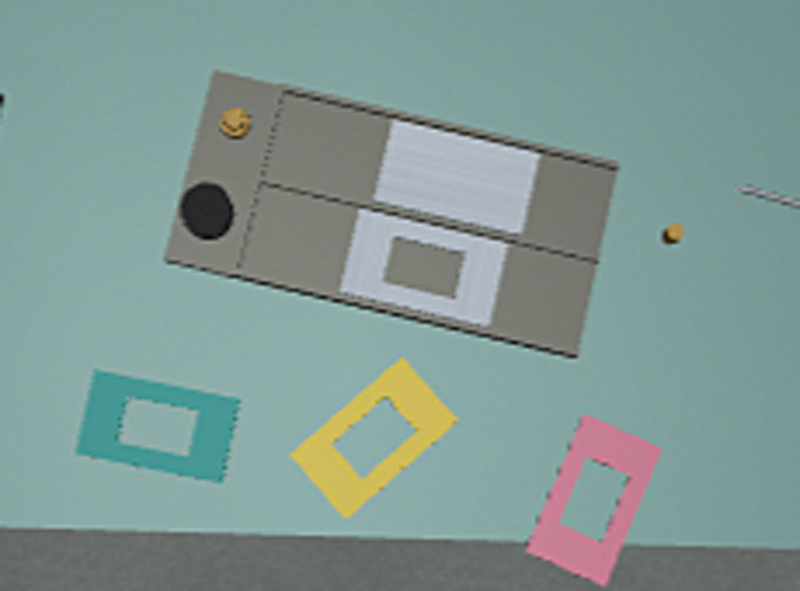

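View pics/side0c.png

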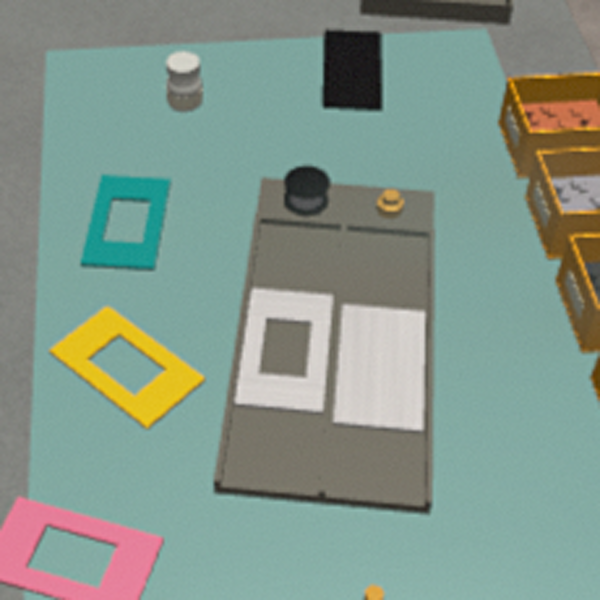

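The near lane (crop of the top view) holds the windowed panel, with corners at about (358,208), (507,241), (490,325) and (340,292). The blank is in the far lane. The open end is the right edge, (618,163) to (577,356). Next I'll work out the metric geometry.

```bash
cat >> h.py <<'E'
def atz(p,u,v,z):
    T=p["cam_to_world"]; a=w(p,u,v,1.0); o=T[:3,3]; return o+(a-o)*(z-o[2])/(a-o)[2]
def rect(p,mask,z):
    u,v=np.nonzero(mask)[::-1]; P=np.array([atz(p,a,b,z)[:2] for a,b in zip(u,v)])
    return P
def meas(p,seed):
    "ledge frame from the slab, panel from the white blob"
    C=cloud(p); hsv=cv2.cvtColor(p["color"],cv2.COLOR_RGB2HSV)
    m=(C[...,2]>.045)&(C[...,2]<.078)&(C[...,0]>.4)&(C[...,0]<.75)&(abs(C[...,1]+.04)<.25)
    L=rect(p,m,.06); c,s,a=cv2.minAreaRect((L*1000).astype(np.float32))
    B=cv2.boxPoints((c,s,a))
    i=np.argmin(B[:,1]+0*B[:,0]); 
    wh=(p["color"].min(-1)>150)&m
    n,lab=cv2.connectedComponents(wh.astype(np.uint8))
    out=[]
    for k in range(1,n):
        if (lab==k).sum()>150:
            q=cv2.minAreaRect((rect(p,lab==k,.065)*1000).astype(np.float32)); out.append((np.round(q[0],1),np.round(q[1],1),round(q[2],2),np.round(cv2.boxPoints(q),0).tolist()))
    return (np.round(c,1),np.round(s,1),round(a,2),np.round(B,0).tolist()),out
E
python3 - <<'E'
from h import *
for n in("top","side"):
    p=np.load(n+"0.npz"); p={k:p[k] for k in p}
    L,o=meas(p,0); print(n,"ledge",L); [print("  plate",x) for x in o]
    if n=="top":
        for nm,(u,v) in {"spool":(207,211),"bush":(235,122),"pin":(673,233)}.items(): print(nm,w(p,170+u/3.478,130+v/3.478).round(3))
E
```

```text
top ledge (array([568.2, -36.1]), array([390.2, 189.7]), 78.25, [[436.0, -208.0], [621.0, -246.0], [701.0, 136.0], [515.0, 174.0]])
  plate (array([601.8, -95.1]), array([141. ,  78.2]), 78.24, [[549.0, -156.0], [626.0, -172.0], [654.0, -34.0], [578.0, -18.0]])
  plate (array([515.5, -66.3]), array([140.9,  79.6]), 78.25, [[462.0, -127.0], [540.0, -143.0], [569.0, -5.0], [491.0, 11.0]])
spool [0.556 0.131 0.088]
bush [0.642 0.109 0.081]
pin [ 0.559 -0.304  0.035]
side ledge (array([569.1, -39.5]), array([397.5, 187.8]), 78.23, [[437.0, -215.0], [620.0, -253.0], [702.0, 136.0], [518.0, 174.0]])
  plate (array([516.7, -64.8]), array([141.1,  80.7]), 78.21, [[463.0, -126.0], [542.0, -142.0], [571.0, -4.0], [492.0, 12.0]])
  plate (array([602.7, -93.7]), array([141. ,  80.5]), 78.32, [[549.0, -155.0], [628.0, -171.0], [656.0, -33.0], [578.0, -17.0]])
```

The geometry is consistent:

| Item | Measured value |
|---|---|
| Ledge y axis | at 78.25° in the world |
| Plates | 141 x 80 mm |
| Panel, ledge frame | about (-45, -39.5) mm |
| Leading edge | about 85 mm inside the open end |
| Push needed | about 115 mm |

Next I'll move above the free lane behind the panel with the fingers shut.

>>> play_rows(
  motion=[-15,-13,0,-0.005,-48,-43,0,-0.018,-97,-86,0,-0.035,-145,-129,0,-0.053,-193,-172,0,-0.071,-242,-215,0,-0.089,-290,-258,0,-0.106,-338,-301,0,-0.124,-386,-344,0,-0.142,-435,-387,0,-0.159,-468,-417,0,-0.172,-483,-430,0,-0.177],
  gripper=0,
  grip_force=10,
)

```text
clock: 2.5
tool_pos: [0.54, 0.0407, 0.223]
tcp_rot: [0.106, 0.994, -0.001, 0.0]
force: [-0.4, 0.3, 0.3]
finger_gap: 0.0005
```

>>> play_rows(
  motion=[0,0,15,0,0,0,50,0,0,0,90,0,0,0,120,0,0,0,138,0,0,0,145,0,0,0,145,0],
)

```text
clock: 3.38
tool_pos: [0.5387, 0.0475, 0.0772]
tcp_rot: [0.102, 0.995, 0.0, -0.001]
force: [-0.4, -0.9, -0.3]
finger_gap: 0.0005
```

```bash
python3 - <<'E'
from h import *
o=r.get_obs(); print(o["tool_pos"].round(4),o["tcp_rot"].round(4),o["force"])
p=r.camera("side"); t=r.camera("top")
C=cloud(p); 
# floor height near lane
for nm,q in(("side",p),("top",t)):
    C=cloud(q)
    for X,Y in((.535,.02),(.49,-.145),(.5,-.17),(.475,-.1)):
        m=np.hypot(C[...,0]-X,C[...,1]-Y)<.008; print(nm,X,Y,np.median(C[m][:,2]).round(4) if m.any() else None)
cv2.imwrite("pics/s1.png",cv2.resize(p["color"][130:310,230:400,::-1],None,fx=3.3,fy=3.3,interpolation=cv2.INTER_CUBIC))
E
```

```text
[0.5387 0.0475 0.0772] [ 1.022e-01  9.948e-01  0.000e+00 -6.000e-04] [-0.37206905 -0.86548368 -0.27811845]
side 0.535 0.02 0.2614
side 0.49 -0.145 0.06
side 0.5 -0.17 0.0601
side 0.475 -0.1 0.0653
top 0.535 0.02 0.4807
top 0.49 -0.145 0.0606
top 0.5 -0.17 0.0602
top 0.475 -0.1 0.0627
```

View pics/s1.png

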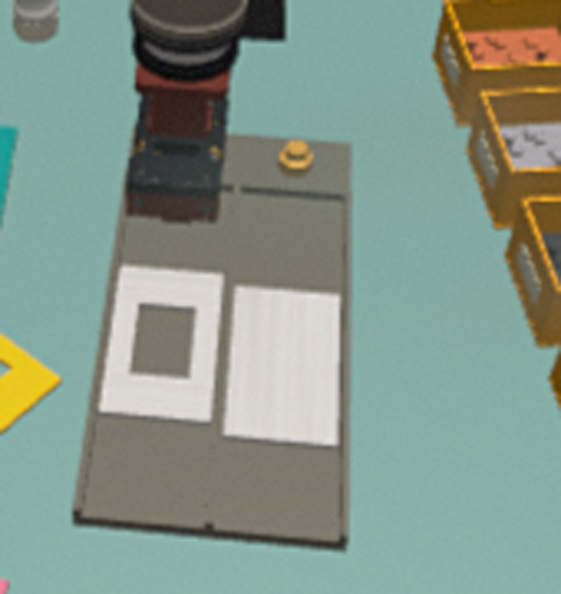

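The view shows the gripper body over the lane behind the panel, and I can't clearly see the fingertips. I'll project the TCP and check the depth around it.

```bash
python3 - <<'E'
from h import *
p=r.camera("side"); C=cloud(p); T=np.linalg.inv(p["cam_to_world"]); K=p["mtx"]
print("cam",p["cam_to_world"][:3,3].round(2))
for P in((.5387,.0475,.0772),(.5387,.0475,.157),(.536,.034,.0772)):
    c=T@np.array([*P,1]); print(P,(K[:2,:2]@(c[:2]/c[2])+K[:2,2]).round(1), ((K[:2,:2]@(c[:2]/c[2])+K[:2,2]-[230,130])*3.3).round())
for v in range(170,206,3): print(v,[tuple((C[v,u]*1000).round().astype(int)) for u in(262,270,276,282,290,297)])
E
```

```text
cam [ 0.42 -0.74  0.91]
(0.5387, 0.0475, 0.0772) [282.7 195.5] [174. 216.]
(0.5387, 0.0475, 0.157) [283.8 173.2] [177. 142.]
(0.536, 0.034, 0.0772) [282.3 199.3] [172. 229.]
170 [(np.int64(501), np.int64(229), np.int64(2)), (np.int64(517), np.int64(164), np.int64(61)), (np.int64(515), np.int64(14), np.int64(201)), (np.int64(528), np.int64(8), np.int64(205)), (np.int64(546), np.int64(6), np.int64(206)), (np.int64(567), np.int64(27), np.int64(184))]
173 [(np.int64(500), np.int64(218), np.int64(0)), (np.int64(516), np.int64(152), np.int64(61)), (np.int64(514), np.int64(5), np.int64(199)), (np.int64(528), np.int64(3), np.int64(200)), (np.int64(546), np.int64(-1), np.int64(203)), (np.int64(566), np.int64(20), np.int64(181))]
176 [(np.int64(498), np.int64(202), np.int64(4)), (np.int64(515), np.int64(143), np.int64(58)), (np.int64(512), np.int64(-6), np.int64(201)), (np.int64(530), np.int64(20), np.int64(174)), (np.int64(546), np.int64(-2), np.int64(194)), (np.int64(566), np.int64(15), np.int64(176))]
179 [(np.int64(497), np.int64(191), np.int64(2)), (np.int64(497), np.int64(-17), np.int64(
[... 1739 characters left out ...]
 np.int64(61)), (np.int64(539), np.int64(60), np.int64(58)), (np.int64(560), np.int64(57), np.int64(60)), (np.int64(579), np.int64(56), np.int64(59))]
200 [(np.int64(490), np.int64(109), np.int64(-1)), (np.int64(506), np.int64(51), np.int64(60)), (np.int64(522), np.int64(49), np.int64(60)), (np.int64(537), np.int64(45), np.int64(62)), (np.int64(559), np.int64(48), np.int64(58)), (np.int64(577), np.int64(45), np.int64(59))]
203 [(np.int64(489), np.int64(96), np.int64(0)), (np.int64(505), np.int64(39), np.int64(61)), (np.int64(520), np.int64(37), np.int64(61)), (np.int64(536), np.int64(36), np.int64(61)), (np.int64(557), np.int64(33), np.int64(62)), (np.int64(575), np.int64(33), np.int64(60))]
```

The depth shows that the low, wide piece is the gripper body (z of 160 mm and up), which hides the fingers from this camera. The panel hasn't moved. I'll lower the tip to about 2 mm above the floor.

>>> play_rows(
  motion=[0,0,5,0,0,0,10,0,0,0,13,0,0,0,15,0,0,0,15,0,0,0,15,0],
)

```text
clock: 4.28
tool_pos: [0.5396, 0.0468, 0.0627]
tcp_rot: [0.103, 0.995, 0.0, 0.0]
force: [-0.3, 0.6, -0.3]
finger_gap: 0.0005
```

>>> play_rows(
  motion=[0,-5,0.7,0,0,-12,0.7,0,0,-18,0.7,0,0,-24,0.7,0,0,-29,0.7,0,0,-34,0.7,0,0,-40,0.7,0,0,-47,0.7,0,0,-53,0.7,0,0,-57,0.7,0,0,-60,0.7,0,0,-60,0.7,0],
)

```text
clock: 5.78
tool_pos: [0.5272, -0.0121, 0.0619]
tcp_rot: [0.103, 0.995, -0.0, -0.0]
force: [-0.2, 0.8, 0.0]
finger_gap: 0.0007
```

```bash
cat >> h.py <<'E'
def lf(P): # world mm -> ledge frame mm
    d=np.array(P[:2])-[568.2,-36.1]; a=np.deg2rad(78.25); return np.array([d@[np.sin(a),-np.cos(a)],d@[np.cos(a),np.sin(a)]])
def plates(p):
    C=cloud(p); m=(C[...,2]>.045)&(C[...,2]<.078)&(C[...,0]>.4)&(C[...,0]<.75)&(abs(C[...,1]+.08)<.25)&(p["color"].min(-1)>150)
    n,lab=cv2.connectedComponents(m.astype(np.uint8))
    for k in range(1,n):
        if (lab==k).sum()>100:
            Q=np.array([lf(q) for q in rect(p,lab==k,.065)*1000]); print(" plate n",len(Q),"x",np.percentile(Q[:,0],[1,99]).round(1),"y",np.percentile(Q[:,1],[.5,99.5]).round(1), "z",np.median(C[lab==k][:,2]).round(4))
E
python3 - <<'E'
from h import *
for n in("top","side"):
    q=np.load(n+"0.npz"); print("before",n); plates({k:q[k] for k in q})
o=r.get_obs(); print(o["tool_pos"].round(4),lf(o["tool_pos"]*1000).round(1),o["force"].round(2))
for n in("top","side"): print("now",n); plates(r.camera(n))
E
```

```text
before top
 plate n 1023 x [ 6.5 83.2] y [-119.7   18.4] z 0.0647
 plate n 782 x [-84.3  -6.2] y [-110.2   29.5] z 0.0646
before side
 plate n 1095 x [-84.   -4.7] y [-108.7   31.4] z 0.0651
 plate n 1523 x [ 6.2 85.3] y [-119.2   20.1] z 0.0652
[ 0.5272 -0.0121  0.0619] [-45.   15.1] [-0.23  0.84  0.04]
now top
 plate n 611 x [ 6.9 83.4] y [-121.1  -32. ] z 0.0647
 plate n 405 x [-84.8  -6.4] y [-134.7  -52.4] z 0.0647
now side
 plate n 1526 x [ 6.1 85.3] y [-119.4   20.2] z 0.0653
 plate n 1104 x [-84.3  -4.9] y [-133.     2.2] z 0.0652
```

The panel has moved about 24.5 mm with under 1 N of force, and the blank hasn't moved. I'll push another 80 mm or so, then measure.

>>> play_rows(
  motion=[0,-4,0,0,0,-11,0,0,0,-19,0,0,0,-27,0,0,0,-35,0,0,0,-43,0,0,0,-51,0,0,0,-59,0,0,0,-67,0,0,0,-74,0,0,0,-78,0,0,0,-80,0,0],
)

```text
clock: 7.38
tool_pos: [0.5109, -0.0904, 0.0619]
tcp_rot: [0.103, 0.995, 0.0, -0.0]
force: [0.1, 0.7, -0.6]
finger_gap: 0.0006
```

```bash
python3 - <<'E'
from h import *
o=r.get_obs(); print(o["tool_pos"].round(4),lf(o["tool_pos"]*1000).round(1),o["force"].round(2))
for n in("top","side"): print("now",n); plates(r.camera(n))
E
```

```text
[ 0.5109 -0.0904  0.0619] [-45.1 -64.8] [ 0.14  0.69 -0.59]
now top
 plate n 214 x [ 8.3 83.8] y [-13.2  19.3] z 0.0645
 plate n 352 x [-84.8  -6.7] y [-212.9 -146.9] z 0.0646
now side
 plate n 1529 x [ 6.1 85.3] y [-119.4   20.3] z 0.0652
 plate n 1202 x [-84.5  -4.8] y [-212.7  -78.9] z 0.065
```

>>> play_rows(
  motion=[0,-3,0,0,0,-6,0,0,0,-9,0,0,0,-11,0,0,0,-11,0,0,0,-11,0,0],
)

```text
clock: 8.22
tool_pos: [0.5087, -0.101, 0.062]
tcp_rot: [0.103, 0.995, -0.0, 0.0]
force: [-0.3, -0.5, -0.6]
finger_gap: 0.0006
```

>>> play_rows(
  motion=[0,4,0,0,0,12,0,0,0,20,0,0,0,25,-5,0,0,25,-25,0,0,25,-60,0,0,25,-110,0,0,25,-150,0,0,25,-170,0,0,25,-170,0],
)

```text
clock: 9.48
tool_pos: [0.5148, -0.0763, 0.2336]
tcp_rot: [0.103, 0.995, 0.0, 0.002]
force: [-0.2, 1.0, -0.2]
finger_gap: 0.0007
```

>>> play_rows(
  motion=[10,10,0,0,30,40,0,0,50,85,0,0,60,130,0,0,60,175,0,0,60,220,0,0,60,260,0,0,60,280,0,0,60,290,0,0,60,290,0,0],
)

```text
clock: 10.72
tool_pos: [0.514, 0.219, 0.2315]
tcp_rot: [0.103, 0.995, -0.0, -0.0]
force: [0.5, 0.3, 0.4]
finger_gap: 0.0002
```

```bash
python3 - <<'E'
from h import *
o=r.get_obs(); print(o["clock"],o["tool_pos"].round(4),o["force"].round(2))
for n in("top","side"):
    p=r.camera(n); print("now",n); plates(p)
    C=cloud(p); m=(C[...,2]>.045)&(C[...,2]<.078)&(C[...,0]>.4)&(C[...,0]<.75)&(abs(C[...,1]+.08)<.25)
    Q=np.array([lf(q) for q in rect(p,m,.06)*1000]); Q=Q[(Q[:,0]>8)&(Q[:,0]<84)]; print(" ledge end in the blank's lane y",np.percentile(Q[:,1],.3).round(1))
    if n=="side":
        i=p["color"][100:330,170:400,::-1]; cv2.imwrite("pics/s2.png",cv2.resize(i,None,fx=2.6,fy=2.6,interpolation=cv2.INTER_CUBIC))
E
```

```text
10.725 [0.514  0.219  0.2315] [0.48 0.35 0.35]
now top
 plate n 1042 x [ 6.2 83.3] y [-120.7   19. ] z 0.0645
 plate n 793 x [-85.   -6.4] y [-224.   -85.1] z 0.0644
 ledge end in the blank's lane y -193.3
now side
 plate n 1521 x [ 6.2 85.3] y [-119.2   20.1] z 0.0652
 plate n 1355 x [-84.  -5.] y [-223.8  -83.9] z 0.0651
 ledge end in the blank's lane y -201.0
```

View pics/s2.png

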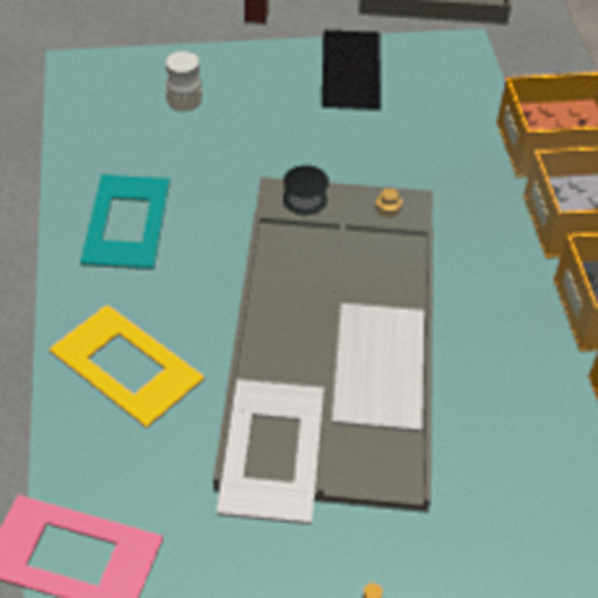

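The picture shows the panel flat in its lane with its leading edge past the open end (crop row about 518, ledge end about 490). The blank, spool, bush, pin and the rest are where they were, and the hand is clear.

```bash
python3 -c "
from workcell import r
print(r.close_job())"
```

```text
the job is handed in; nothing more can be done
None
```

The windowed panel now sticks out about 30 mm past the ledge's open end, lying flat in its lane, and I handed the job in after about 11 s of robot time. I pushed it roughly 115 mm by its trailing edge with the shut fingertips, then backed off, lifted and moved the hand away. The tool read about 1 N or less whenever I checked.

- **Overhang:** both cameras put the leading edge at y = -224 mm in the ledge frame, with the open end nominally at -195 mm. That is about 29 to 30 mm allowing for pixel size and the 2 mm calibration.
- **Flatness:** the plate's top surface reads 64.4 to 65.1 mm above the table, against an expected 65 mm.
- **Other objects:** the blank's position is unchanged to within about 1 mm. Everything else in the last side view looks where it was; the driver was out of that crop, so I did not re-check it.
- **Disagreement:** the two cameras place the open end differently, at -193 mm from the top and -201 mm from the side. I put the side value down to its mask including the slab's front face. Even taken at face value, the overhang would be about 23 mm, still within tolerance.

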